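# Latch the large filament dry box

## Task

Latch the large filament dry box shut: swing its raised claw over so that the hook bar drops behind the keeper on the hatch, then swing the lever over centre until it lies flat and stays there with the hatch drawn in. Leave the smaller dry box's latch open as it stands.

Things in the scene. Friction and masses are not known exactly. Their poses are not given: they have to be found in the camera images.
- big_box: Large white dry box, 350 x 210 mm, deck 95 mm above the table, fixed; left or right of the smaller one. Dark steel draw latch along the middle of its top. Origin on the table under the lever's pivot, which is 131 mm up. Axes: x along the box from pivot to keeper (away from the robot, within 20 deg), z up. The sliding clear hatch is drawn 4 mm to -x against a springy gasket, 6 N/mm.
- big_keeper (a point): Point on the +x face of the keeper, a steel lug on the hatch, 26 mm wide, top 25 mm above the deck, leaning 11 deg to +x. The point is on the latch's middle line, 14 mm above the deck, 88 mm in x from the lever's pivot, 22 mm lower. Axes as the box. A ledge on the hatch, 10 mm above the deck, stops the hook bar with its centre level with this point.
- big_lever_tip (a point): Very end of the lever at mid-thickness, 85 mm from its pivot: flat steel bar 8 mm thick, 18 wide (28 at the end). Starts 83 to 100 deg up from flat. Closed, it lies flat and level on its stop, pointing to -x, end 22 mm above the keeper point. Friction holds it anywhere: 4 N at its end swings it, about 10 N when drawing tight; passes centre about 10 deg before flat.
- big_claw_bar (a point): Middle of the claw's hook bar (8 mm thick, 40 long), 120 mm from the claw's pin. Pin: on the lever 32 mm from its pivot; lever upright, it is 31 mm above the pivot, 7 to -x. Two arms, joined by a 36 mm wide flat web 55 to 91 mm from the pin. Starts standing 65 to 95 deg up. Pushed to +x below about 60 deg it falls by itself; lever up, the bar lands 5 to 20 mm beyond the keeper.
- small_claw_bar (a point): Middle of the hook bar of the claw on the smaller dry box (250 x 145 mm, deck 70 mm above the table), which has the same latch at 0.72 of the size, also standing open. To be left as it is.

How it is judged:
On the way, in this order (a step that is already met when the one before it is completed fails the run):
1. the claw's hook bar is down behind the large box's keeper (x of big_claw_bar in the frame of big_keeper between 0.001 and 0.035 m and z of big_claw_bar in the frame of big_keeper below 0.009 m), for 0.2 s.
2. the lever is flat over centre and the hatch drawn in (z of big_lever_tip in the frame of big_keeper below 0.037 m and x of big_lever_tip in the frame of big_keeper below -0.12 m and distance of big_keeper from where it was at the start of the episode above 0.002 m), for 0.2 s.
At the end, for the whole second after the job is handed in: Large box: hook bar 1 to 15 mm beyond the keeper's face and at most 9 mm above the keeper point, lever flat over centre (end within 15 mm of its closed height), hatch drawn in at least 2 mm. Small box's claw bar within 30 mm of its start (all of step 2 and x of big_claw_bar in the frame of big_keeper between 0.001 and 0.015 m and z of big_claw_bar in the frame of big_keeper below 0.009 m and distance of small_claw_bar from where it was at the start of the episode below 0.03 m); the robot touches nothing.
It fails at once if the smaller box's latch was moved (its claw bar by more than 30 mm) (distance of small_claw_bar from where it was at the start of the episode above 0.03 m).
It also fails if it takes over 42 s, if anything falls off the work surface, if the arm or the gripper's body presses on something with over 40 N, if the wrist force passes 120 N, or if a joint passes its speed limit or range.

## Robot

A 7-joint arm with a two-finger parallel gripper is mounted at the origin on the work surface. World frame = base frame: x ahead of the robot, y to its left, z up, the work surface at z = 0. Lengths are in m, angles in rad, forces in N, time in s.
With the tool pointing down it reaches from about 0.425 to 0.925 m from the base axis. Payload 6.8 kg.
Tool frame: the origin (TCP) lies midway between the tips of the shut fingers; the grasp point (between the pads) lies 19 mm behind it; z points along the fingers, y is the direction in which the jaws open and shut (so a half turn about z gives the same grasp; the last joint's range is limited). The gripper opens to 85 mm and grips with 20 to 120 N. Pads are 22 mm wide; open, the fingers measure 114 mm over their backs; the gripper's body (76 mm by 85 mm) begins 54 mm behind the grasp point. The pads swing forward as they close: fully open they stand 13 mm farther back than shut.
Start: joints at [-1.369, 0.477, 0.022, 1.555, -0.011, 1.109, -0.083], TCP at [0.206, 0.643, 0.231] pointing down, gripper open.
Joint ranges: [-2.96, 2.96], [-0.34, 2.1], [-1.41, 1.46], [0.24, 2.44], [-1.37, 4.51], [0.17, 1.92], [-2.96, 2.96]. Speed limits (rad/s): [2.39, 2.39, 3.14, 3.14, 3.14, 3.14, 3.14].

## Interface

Orientations are given as a rotation vector (axis times angle).
In Python, from bench import r, imaging gives the robot as it stands.
- The arm moves only by the tool jog_arm, never from a script. Its argument "rows" is a list of rows, each an object with "delta_rot": the turn, a rotation vector about the tool's x, y, z in degrees, a list of three; "xyz": the shift along the tool's x, y, z in cm, a list of three; "fingers": the closure, from 0 (fully open) to 1 (shut). A call has exactly 5 rows; each row is the pose to reach, as a shift and turn from the pose measured when the call began, along the tool's axes at that moment; what a row does not reach only later rows make up. A row lasts 1/12 s, in which the tool goes at most 41.7 mm and 7.16 degrees, less where a joint would pass 70% of its speed; a pose out of reach is approached as far as the arm can. A call with a gripper value outside its range is refused whole. The fingers move at their own pace and stop on an object; "grip_force" is the grip in N (left out, the last holds). Time passes only in rows, so rows that repeat a pose let the fingers close, or fill a call up. It gives the time, the measured TCP pose, the force and the opening at its end, in the units of the state.
- r.get_obs(): the state, without advancing time (a new reading comes with each control period).
- imaging.grab_frame(name): name is "scene" or "top" or "wrist"; returns the picture (400x640x3 uint8, blue, green, red); there is no depth.
- imaging.camera_info(name): a dict with "camera_matrix" (3x3 intrinsics, pixels), "xyz" and "attitude" of the camera in the world. Camera axes: x right, y down, z forward; pixel columns grow to the right and rows downward; lengths in m; the calibration is good to about 2 mm. A picture is of the moment at which its call begins: read the wrist's pose just before it. camera_info takes no time and is no camera call; for the wrist camera it gives the pose at the moment of the call.
- r.hand_in(): hands the job in, once; it reports no verdict.
Trained networks look in the newest picture that a camera, given by its name, has taken for a name from the list of things; names that differ only in an ending like _2 or _b are one class to them, and where a whole thing is asked for, a point or a joint stands for the part that bears it (a point fixed in the world has none). Each returns a list of dicts, best first, with "conf" (0 to 1); they miss things now and then, are a little off and sometimes report something else, mostly with a low value. They report only what shows in the picture. A call takes as long as a camera call.
- imaging.find_in(camera, query): "position" ([column, row] in pixels, amid what is visible of it).
- imaging.cut_out(camera, query): "region" (400x640 bool, what is visible of it) and "position" ([column, row] in pixels, amid what is visible of it).
- imaging.tip_of(camera, query): "position" ([column, row] in pixels: a listed point, or the origin of a listed thing).
The state is a dict: "clock": time; "joints": joint angles; "qvel": joint speeds; "tau": joint torques, N m; "tcp_pos": TCP position; "orientation": TCP orientation; "contact_force": force on the tool from outside, world axes, zero at the start; "moment": the same for the moment, N m; "grip_width": finger opening in m.
Only numpy, scipy, OpenCV 4.12 (cv2) and the standard library are available. Lean on these libraries where they do the work, as an engineer would, in place of code of your own. Each camera call takes 0.05 s, during which the arm holds its last target.

## Working session

There is one attempt and no reset: what is moved stays moved. The work goes in short steps, Python scripts to look and compute and a tool call to move; the robot and the scene stay as the last step left them, time stands still between calls to the robot, and variables do not carry over. Pictures are saved under pics/ and viewed, and the job is handed in when it is done.

Besides the shell and the picture viewer there is one more tool, called after ">>>" in YAML: its name, and indented under it one key for each argument. jog_arm: Moves the arm, as the interface text tells. Its arguments: {"type":"object","properties":{"rows":{"type":"array","items":{"type":"object","properties":{"delta_rot":{"type":"array","items":{"type":"number"}},"xyz":{"type":"array","items":{"type":"number"}},"fingers":{"type":"number"}}}},"grip_force":{"type":"number"}},"required":["rows"]}

```bash
mkdir -p pics; ls; python3 - <<'E'
from bench import r, imaging
import cv2
o=r.get_obs(); print({k:o[k] for k in ['clock','tcp_pos','orientation','contact_force','grip_width']})
for c in ['scene','top']:
    im=imaging.grab_frame(c); cv2.imwrite(f'pics/{c}0.png',im)
    i=imaging.camera_info(c); print(c,i)
    for q in ['big_keeper','big_lever_tip','big_claw_bar','small_claw_bar','big_box']:
        print(q,[(round(d['conf'],2),[round(float(x),1) for x in d['position']]) for d in imaging.tip_of(c,q)[:3]])
print(r.get_obs()['clock'])
E
```

```text
pics
{'clock': 0.0, 'tcp_pos': array([0.20560416, 0.64230156, 0.2303294 ]), 'orientation': array([-4.84543965e-01, -3.10385061e+00,  2.84330754e-03]), 'contact_force': array([0.39803215, 0.80932189, 0.06231586]), 'grip_width': 0.08551870454458402}
scene {'camera_matrix': array([[408.71953672,   0.        , 316.26842884],
       [  0.        , 408.71953672, 205.38818246],
       [  0.        ,   0.        ,   1.        ]]), 'xyz': array([1.01929595, 0.35657248, 0.49507217]), 'attitude': array([-1.13540412, -2.12760637,  1.19840335])}
big_keeper [(0.56, [185.9, 196.7])]
big_lever_tip [(0.92, [213.2, 130.3])]
big_claw_bar [(0.83, [200.4, 96.8])]
small_claw_bar [(0.73, [396.0, 198.6])]
big_box [(0.71, [227.2, 223.7])]
top {'camera_matrix': array([[489.18530881,   0.        , 318.29022238],
       [  0.        , 489.18530881, 209.46889451],
       [  0.        ,   0.        ,   1.        ]]), 'xyz': array([ 0.46025039, -0.03001968,  1.14739747]), 'attitude': array([-2.19227273,  2.16141661, -0.03406628])}
big_keeper [(0.73, [419.3, 165.8])]
big_lever_tip [(0.69, [429.2, 204.6])]
big_claw_bar [(0.77, [438.5, 193.3])]
small_claw_bar [(0.45, [230.6, 188.6])]
big_box [(0.72, [413.0, 212.4])]
0.6
```

View pics/scene0.png

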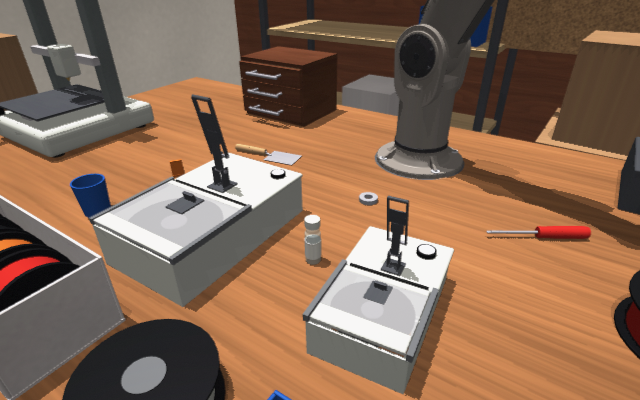

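View pics/top0.png

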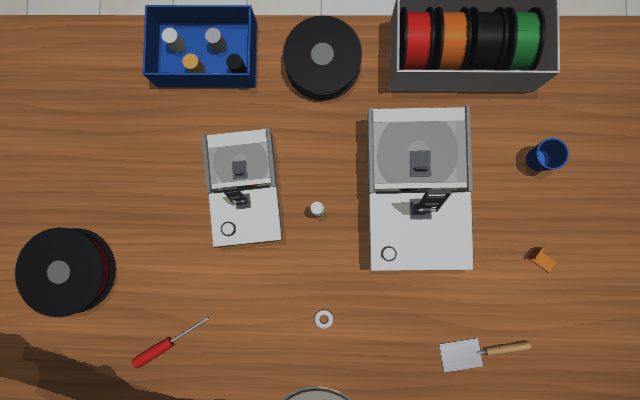

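```bash
cat > h.py <<'E'
import numpy as np
from scipy.spatial.transform import Rotation as R
from bench import r, imaging
def ray(c,p):
    i=imaging.camera_info(c); K=i['camera_matrix']; A=np.array(i['attitude'])
    Rm=R.from_rotvec(A).as_matrix()
    d=Rm@np.linalg.solve(K,[p[0],p[1],1.]); return np.array(i['xyz']),d/np.linalg.norm(d)
def tri(obs):
    A=np.zeros((3,3));b=np.zeros(3);L=[]
    for c,p in obs:
        o,d=ray(c,p);P=np.eye(3)-np.outer(d,d);A+=P;b+=P@o;L.append((o,P))
    x=np.linalg.solve(A,b); return x,[np.linalg.norm(P@(x-o)) for o,P in L]
def atz(c,p,z):
    o,d=ray(c,p); return o+d*(z-o[2])/d[2]
def proj(c,X):
    i=imaging.camera_info(c); Rm=R.from_rotvec(i['attitude']).as_matrix()
    v=i['camera_matrix']@(Rm.T@(np.array(X)-i['xyz'])); return v[:2]/v[2]
E
python3 - <<'E'
from h import *
S={'keeper':((185.9,196.7),(419.3,165.8)),'tip':((213.2,130.3),(429.2,204.6)),'bar':((200.4,96.8),(438.5,193.3)),'small':((396,198.6),(230.6,188.6)),'box':((227.2,223.7),(413,212.4))}
for k,(a,b) in S.items(): print(k,*tri([('scene',a),('top',b)]))
print(atz('top',(419.3,165.8),.109),atz('top',(413,212.4),0))
E
```

```text
keeper [ 0.61848565 -0.21299552  0.11546845] [np.float64(0.0014614213534579993), np.float64(0.0014614213534578503)]
tip [ 0.52921783 -0.21430954  0.2153906 ] [np.float64(0.0014610591710547056), np.float64(0.0014610591710546472)]
bar [ 0.54431879 -0.21718079  0.28223283] [np.float64(0.001120606006845196), np.float64(0.001120606006845237)]
small [0.55521834 0.16933776 0.20333405] [np.float64(0.00019255065218458823), np.float64(0.00019255065218469364)]
box [ 5.26160801e-01 -2.19082587e-01  3.49480833e-04] [np.float64(0.0015528709334978357), np.float64(0.0015528709334977795)]
[ 0.61836653 -0.21312066  0.109     ] [ 0.52510845 -0.21798998  0.        ]
```

The scene picture shows the big latch around column 200–215, rows 97–185, with the lever and claw both standing and the keeper at (186,197). The small latch is at (396,199). Triangulated heights fit the sizes given: lever tip 0.215, bar 0.282, keeper about 0.11. I'll lift and travel with the fingers shut.

>>> jog_arm:
  rows:
    - {"xyz":[0,0,-4],"delta_rot":[0,0,-5],"fingers":1}
    - {"xyz":[0,0,-8],"delta_rot":[0,0,-10],"fingers":1}
    - {"xyz":[-2,-1,-11],"delta_rot":[0,0,-15],"fingers":1}
    - {"xyz":[-5,-3,-12],"delta_rot":[0,0,-18],"fingers":1}
    - {"xyz":[-8,-5,-12],"delta_rot":[0,0,-18],"fingers":1}
  grip_force: 40

```text
clock: 1.02
tcp_pos: [0.2671, 0.5723, 0.3555]
orientation: [-0.015, 3.139, 0.011]
contact_force: [0.9, 0.2, -0.9]
grip_width: 0.0259
```

```bash
python3 - <<'E'
from h import *
for a,b in [((370,269),(369,120)),((473,269),(470,120))]:
    p,q=atz('top',a,.095),atz('top',b,.095); print(p,q,np.degrees(np.arctan2(q[1]-p[1],q[0]-p[0])))
o=r.get_obs();print(o['tcp_pos'],R.from_rotvec(o['orientation']).as_matrix().round(3))
E
```

```text
[ 0.39753949 -0.11155073  0.095     ] [ 0.71960612 -0.10658776  0.095     ] 0.8828455757040392
[ 0.40119067 -0.32947177  0.095     ] [ 0.72136146 -0.3242802   0.095     ] 0.9289694181147939
[0.26706311 0.5722993  0.35546243] [[-1.    -0.01   0.002]
 [-0.01   1.     0.007]
 [-0.002  0.007 -1.   ]]
```

>>> jog_arm:
  rows:
    - {"xyz":[-2.6,-3,0],"fingers":1}
    - {"xyz":[-5.2,-6,0],"fingers":1}
    - {"xyz":[-7.8,-9,0],"fingers":1}
    - {"xyz":[-10.4,-12,0],"fingers":1}
    - {"xyz":[-13,-15,0],"fingers":1}

```text
$.rows[0]: bad value
```

>>> jog_arm:
  rows:
    - {"xyz":[-2,-3.5,0],"fingers":1}
    - {"xyz":[-4,-7,0],"fingers":1}
    - {"xyz":[-6,-10.5,0],"fingers":1}
    - {"xyz":[-8,-14,0],"fingers":1}
    - {"xyz":[-10,-18,0],"fingers":1}

```text
$.rows[0]: bad value
```

>>> jog_arm:
  rows:
    - {"xyz":[0,-4,0],"fingers":1}
    - {"xyz":[0,-8,0],"fingers":1}
    - {"xyz":[0,-12,0],"fingers":1}
    - {"xyz":[0,-16,0],"fingers":1}
    - {"xyz":[0,-20,0],"fingers":1}

```text
$.rows[0]: bad value
```

>>> jog_arm:
  rows:
    - {"xyz":[-2.6,-3,0],"delta_rot":[0,0,0],"fingers":1}
    - {"xyz":[-5.2,-6,0],"delta_rot":[0,0,0],"fingers":1}
    - {"xyz":[-7.8,-9,0],"delta_rot":[0,0,0],"fingers":1}
    - {"xyz":[-10.4,-12,0],"delta_rot":[0,0,0],"fingers":1}
    - {"xyz":[-13,-15,0],"delta_rot":[0,0,0],"fingers":1}

```text
clock: 1.43
tcp_pos: [0.3995, 0.4219, 0.3551]
orientation: [-0.015, 3.139, 0.012]
contact_force: [1.0, 0.4, -0.1]
grip_width: -0.0001
```

>>> jog_arm:
  rows:
    - {"xyz":[-2,-3.5,0],"delta_rot":[0,0,0],"fingers":1}
    - {"xyz":[-4,-7,0],"delta_rot":[0,0,0],"fingers":1}
    - {"xyz":[-6,-10.5,0],"delta_rot":[0,0,0],"fingers":1}
    - {"xyz":[-8,-14,0],"delta_rot":[0,0,0],"fingers":1}
    - {"xyz":[-9,-18,0],"delta_rot":[0,0,0],"fingers":1}

```text
clock: 1.85
tcp_pos: [0.4928, 0.2413, 0.354]
orientation: [-0.015, 3.138, 0.012]
contact_force: [1.7, 0.2, -1.0]
grip_width: 0.0001
```

>>> jog_arm:
  rows:
    - {"xyz":[0,-4,0],"delta_rot":[0,0,0],"fingers":1}
    - {"xyz":[0,-8,0],"delta_rot":[0,0,0],"fingers":1}
    - {"xyz":[0,-12,0],"delta_rot":[0,0,0],"fingers":1}
    - {"xyz":[0,-16,0],"delta_rot":[0,0,0],"fingers":1}
    - {"xyz":[0,-20,0],"delta_rot":[0,0,0],"fingers":1}

```text
clock: 2.27
tcp_pos: [0.4944, 0.0393, 0.3528]
orientation: [-0.015, 3.137, 0.013]
contact_force: [-0.2, -0.3, 0.4]
grip_width: 0.0004
```

>>> jog_arm:
  rows:
    - {"xyz":[0.5,-4,0],"delta_rot":[0,0,0],"fingers":1}
    - {"xyz":[1,-8,0],"delta_rot":[0,0,0],"fingers":1}
    - {"xyz":[1.5,-12,0],"delta_rot":[0,0,0],"fingers":1}
    - {"xyz":[1.5,-16,0],"delta_rot":[0,0,0],"fingers":1}
    - {"xyz":[1.5,-20,0],"delta_rot":[0,0,0],"fingers":1}

```text
clock: 2.68
tcp_pos: [0.4807, -0.1628, 0.3515]
orientation: [-0.015, 3.136, 0.014]
contact_force: [0.9, 1.1, 0.1]
grip_width: 0.0001
```

>>> jog_arm:
  rows:
    - {"xyz":[0,-3,0],"delta_rot":[0,0,0],"fingers":1}
    - {"xyz":[0,-5.6,3],"delta_rot":[0,0,0],"fingers":1}
    - {"xyz":[0,-5.6,7],"delta_rot":[0,0,0],"fingers":1}
    - {"xyz":[0,-5.6,11],"delta_rot":[0,0,0],"fingers":1}
    - {"xyz":[0,-5.6,12.3],"delta_rot":[0,0,0],"fingers":1}

```text
clock: 3.1
tcp_pos: [0.4789, -0.217, 0.2232]
orientation: [0.013, -3.141, -0.017]
contact_force: [-0.5, 0.2, -0.9]
grip_width: -0.0001
```

```bash
python3 - <<'E'
from h import *
import cv2
for c in ['scene','top']:
    im=imaging.grab_frame(c)
    cv2.imwrite(f'pics/{c}1.png',cv2.resize(im[60:260,100:420] if c=='scene' else im[80:280,330:530],None,fx=2.5,fy=2.5))
o=r.get_obs();print(o['tcp_pos'],o['contact_force'],o['joints'])
E
```

```text
[ 0.4799303  -0.21697712  0.225386  ] [-0.03710879  0.15639759 -0.16629845] [-0.15986462  0.26383161  0.56715429  1.94151638 -0.17989033  0.98752444
  2.07203174]
```

View pics/scene1.png

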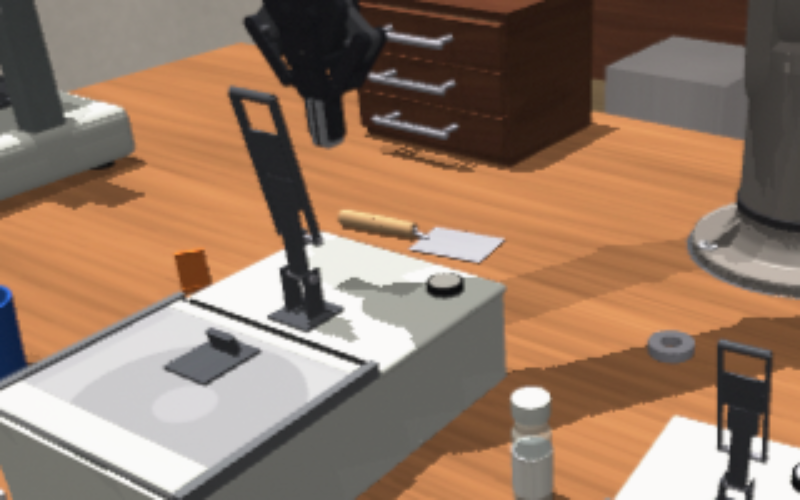

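View pics/top1.png

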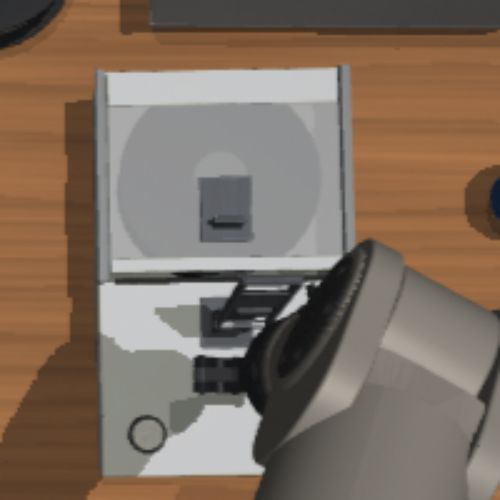

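The claw and lever still stand. The shut fingertips are just robot-side of the claw at scene-crop (327,140). I'll project the model points to check before pushing.

```bash
python3 - <<'E'
from h import *
import cv2
im=cv2.imread('pics/scene1.png')
for n,X in {'piv':(.528,-.218,.131),'pin':(.521,-.218,.162),'tip':(.529,-.2165,.2155),'bar':(.544,-.217,.282),'keep':(.6185,-.216,.109),'tcp':(.48,-.217,.2255)}.items():
    p=(proj('scene',X)-[100,60])*2.5; print(n,p)
    cv2.circle(im,tuple(int(v) for v in p),3,(0,255,0),-1)
cv2.imwrite('pics/scene1b.png',im[50:400,100:500])
E
```

```text
piv [298.26470416 274.97852046]
pin [299.29791254 236.18530252]
tip [283.14424461 175.13205781]
bar [253.21683051  92.4629404 ]
keep [215.65716808 348.27274702]
tcp [327.26341801 143.29761318]
```

View pics/scene1b.png

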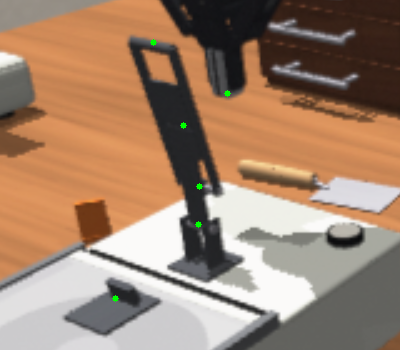

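Everything matches the model, so I'll push the web toward +x just above the lever end.

>>> jog_arm:
  rows:
    - {"xyz":[-1,0,-0.3],"delta_rot":[0,0,0],"fingers":1}
    - {"xyz":[-2,0,-0.3],"delta_rot":[0,0,0],"fingers":1}
    - {"xyz":[-3,0,-0.3],"delta_rot":[0,0,0],"fingers":1}
    - {"xyz":[-4,0,-0.3],"delta_rot":[0,0,0],"fingers":1}
    - {"xyz":[-5,0,-0.3],"delta_rot":[0,0,0],"fingers":1}

```text
clock: 3.62
tcp_pos: [0.5319, -0.2164, 0.2293]
orientation: [-0.016, 3.14, 0.015]
contact_force: [-0.2, -0.8, -0.7]
grip_width: -0.0002
```

>>> jog_arm:
  rows:
    - {"xyz":[-0.7,0,0],"delta_rot":[0,0,0],"fingers":1}
    - {"xyz":[-1.4,0,0],"delta_rot":[0,0,0],"fingers":1}
    - {"xyz":[-2.1,0,0],"delta_rot":[0,0,0],"fingers":1}
    - {"xyz":[-2.8,0,0],"delta_rot":[0,0,0],"fingers":1}
    - {"xyz":[-3.2,0,0],"delta_rot":[0,0,0],"fingers":1}

```text
clock: 4.03
tcp_pos: [0.5648, -0.216, 0.2293]
orientation: [-0.017, 3.14, 0.015]
contact_force: [0.1, -0.1, 0.2]
grip_width: 0.0003
```

```bash
python3 - <<'E'
from h import *
import cv2
im=imaging.grab_frame('scene')
cv2.imwrite('pics/scene2.png',cv2.resize(im[60:260,100:420],None,fx=2.5,fy=2.5))
for q in ['big_keeper','big_lever_tip','big_claw_bar']:
    print(q,[(round(d['conf'],2),[round(float(x),1) for x in d['position']]) for d in imaging.tip_of('scene',q)[:3]])
print(r.get_obs()['tcp_pos'])
E
```

```text
big_keeper [(0.78, [189.6, 197.0])]
big_lever_tip [(0.57, [209.7, 129.5])]
big_claw_bar [(0.9, [176.8, 130.1])]
[ 0.56358217 -0.21623253  0.22925362]
```

View pics/scene2.png

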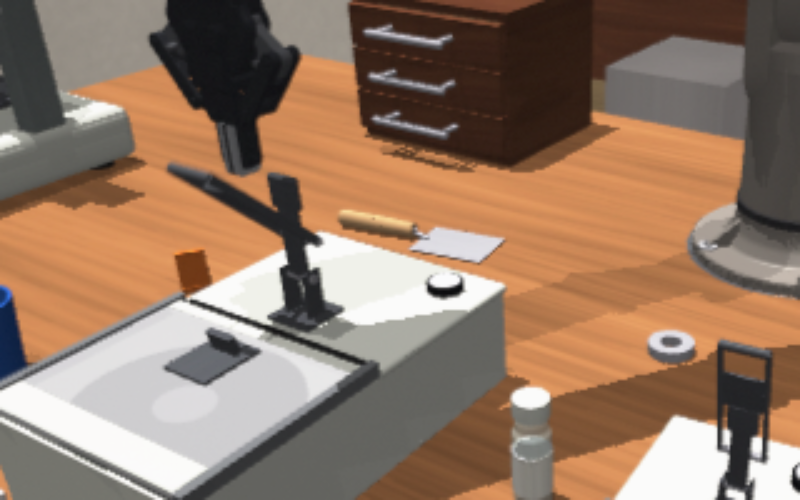

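The claw is mid-fall, with its bar at crop (180,170), and the lever is still upright. The finger is already on the +x side of the lever, so I'll wait while lowering it slightly.

>>> jog_arm:
  rows:
    - {"xyz":[0,0,0],"delta_rot":[0,0,0],"fingers":1}
    - {"xyz":[0,0,0],"delta_rot":[0,0,0],"fingers":1}
    - {"xyz":[0,0,0],"delta_rot":[0,0,0],"fingers":1}
    - {"xyz":[0,0,1],"delta_rot":[0,0,0],"fingers":1}
    - {"xyz":[0,0,2],"delta_rot":[0,0,0],"fingers":1}

```text
clock: 4.65
tcp_pos: [0.5639, -0.2161, 0.209]
orientation: [-0.016, 3.139, 0.015]
contact_force: [-0.1, 1.0, 0.1]
grip_width: 0.0002
```

```bash
python3 - <<'E'
from h import *
import cv2
im=imaging.grab_frame('scene')
cv2.imwrite('pics/scene3.png',cv2.resize(im[60:260,100:420],None,fx=2.5,fy=2.5))
im=imaging.grab_frame('top')
cv2.imwrite('pics/top3.png',cv2.resize(im[80:280,330:530],None,fx=2.5,fy=2.5))
for c in ['scene','top']:
  for q in ['big_keeper','big_lever_tip','big_claw_bar']:
    print(q,[(round(d['conf'],2),[round(float(x),1) for x in d['position']]) for d in imaging.tip_of(c,q)[:3]])
print(proj('scene',(.63,-.216,.109)),proj('top',(.63,-.216,.109)))
print(r.get_obs()['tcp_pos'])
E
```

```text
big_keeper [(0.68, [190.4, 198.1])]
big_lever_tip [(0.85, [212.0, 130.8])]
big_claw_bar [(0.87, [181.3, 200.2])]
big_keeper [(0.88, [420.5, 166.8])]
big_lever_tip [(0.74, [431.2, 204.5])]
big_claw_bar [(0.68, [418.9, 158.6])]
[181.35786137 201.99292954] [420.67535681 160.38634792]
[ 0.56385458 -0.21615264  0.20956303]
```

View pics/scene3.png

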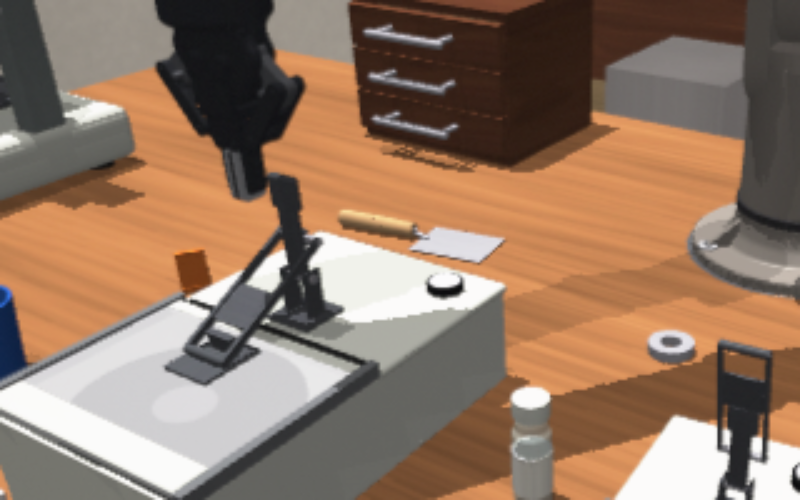

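View pics/top3.png

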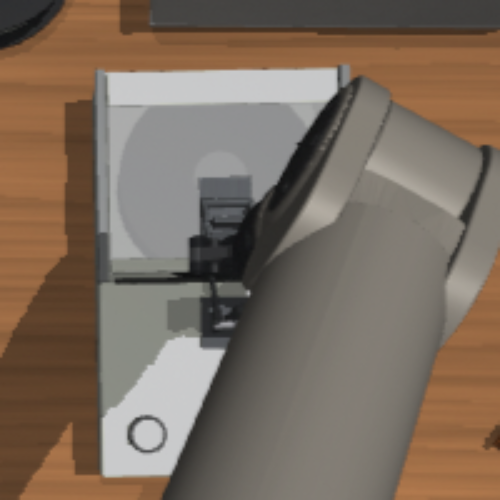

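The hook bar is down behind the keeper: it's detected at (181,200), and (181,202) was expected. Next I'll swing the lever toward −x with the finger's −x edge.

>>> jog_arm:
  rows:
    - {"xyz":[1.9,0,0.8],"delta_rot":[0,0,0],"fingers":1}
    - {"xyz":[3.0,0,0.8],"delta_rot":[0,0,0],"fingers":1}
    - {"xyz":[4.0,0,0.9],"delta_rot":[0,0,0],"fingers":1}
    - {"xyz":[4.9,0,1.2],"delta_rot":[0,0,0],"fingers":1}
    - {"xyz":[5.7,0,1.5],"delta_rot":[0,0,0],"fingers":1}

```text
clock: 5.47
tcp_pos: [0.5075, -0.2169, 0.1954]
orientation: [-0.016, 3.136, 0.014]
contact_force: [5.4, -0.0, 1.4]
grip_width: 0.0001
```

```bash
python3 - <<'E'
from h import *
import cv2
im=imaging.grab_frame('scene')
cv2.imwrite('pics/scene4.png',cv2.resize(im[60:260,100:420],None,fx=2.5,fy=2.5))
for c in ['scene']:
  for q in ['big_keeper','big_lever_tip','big_claw_bar']:
    print(q,[(round(d['conf'],2),[round(float(x),1) for x in d['position']]) for d in imaging.tip_of(c,q)[:3]])
o=r.get_obs();print(o['tcp_pos'],o['contact_force'])
E
```

```text
big_keeper [(0.95, [189.8, 193.4])]
big_lever_tip [(0.66, [224.5, 127.1])]
big_claw_bar [(0.92, [183.3, 197.4])]
[ 0.50613051 -0.21667539  0.19440715] [0.27896313 1.1614647  0.49444579]
```

View pics/scene4.png

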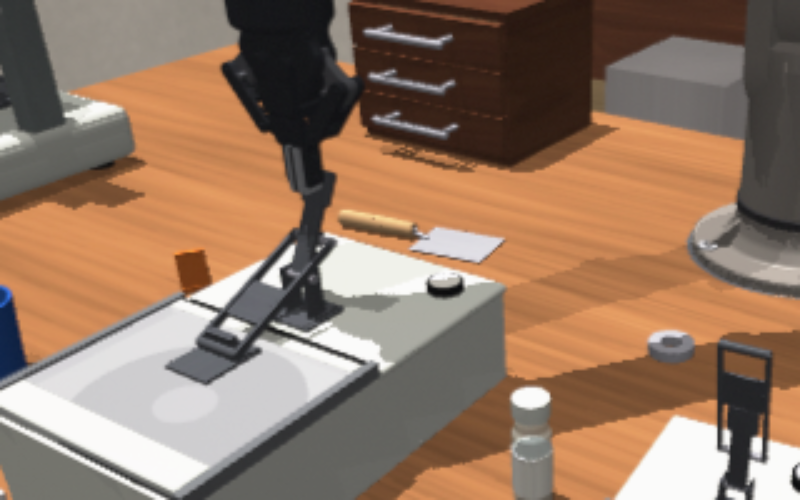

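>>> jog_arm:
  rows:
    - {"xyz":[0.7,0,0.4],"delta_rot":[0,0,0],"fingers":1}
    - {"xyz":[1.4,0,0.9],"delta_rot":[0,0,0],"fingers":1}
    - {"xyz":[2.0,0,1.5],"delta_rot":[0,0,0],"fingers":1}
    - {"xyz":[2.5,0,2.0],"delta_rot":[0,0,0],"fingers":1}
    - {"xyz":[2.7,0,2.4],"delta_rot":[0,0,0],"fingers":1}

```text
clock: 6.08
tcp_pos: [0.4792, -0.2173, 0.1706]
orientation: [-0.015, 3.14, 0.014]
contact_force: [-0.4, -1.8, 5.1]
grip_width: -0.0001
```

```bash
python3 - <<'E'
from h import *
import cv2
im=imaging.grab_frame('scene')
cv2.imwrite('pics/scene5.png',cv2.resize(im[100:220,140:300],None,fx=5,fy=5))
for c in ['scene']:
  for q in ['big_keeper','big_lever_tip','big_claw_bar']:
    print(q,[(round(d['conf'],2),[round(float(x),1) for x in d['position']]) for d in imaging.tip_of(c,q)[:3]])
o=r.get_obs();print(o['tcp_pos'],o['contact_force'])
for X in [(.6185,-.216,.109),(.6225,-.216,.109),(.6245,-.216,.119)]: print(proj('scene',X))
E
```

```text
big_keeper [(0.87, [192.3, 194.9])]
big_lever_tip [(0.93, [242.3, 135.0])]
big_claw_bar [(0.91, [187.9, 195.9])]
[ 0.47838902 -0.2165941   0.16993756] [ 0.19601351 -0.31294246  0.29114111]
[186.26286723 199.30909881]
[184.56858384 200.23614557]
[182.71515267 196.03899074]
```

View pics/scene5.png

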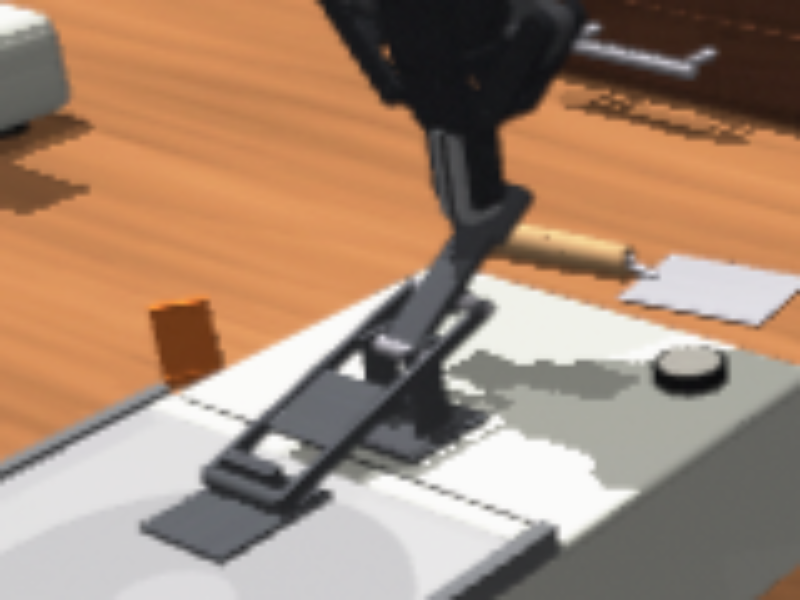

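The bar is hooked behind the keeper and the lever is about 30° up. I'll press it down through centre.

>>> jog_arm:
  rows:
    - {"xyz":[0.4,0,0.7],"delta_rot":[0,0,0],"fingers":1}
    - {"xyz":[0.8,0,1.5],"delta_rot":[0,0,0],"fingers":1}
    - {"xyz":[1.1,0,2.2],"delta_rot":[0,0,0],"fingers":1}
    - {"xyz":[1.2,0,2.9],"delta_rot":[0,0,0],"fingers":1}
    - {"xyz":[1.2,0,3.4],"delta_rot":[0,0,0],"fingers":1}

```text
clock: 6.7
tcp_pos: [0.4648, -0.2159, 0.1346]
orientation: [0.015, -3.137, -0.018]
contact_force: [-5.5, 0.8, 24.2]
grip_width: 0.0002
```

>>> jog_arm:
  rows:
    - {"xyz":[0,0,0.1],"delta_rot":[0,0,0],"fingers":1}
    - {"xyz":[0,0,0.2],"delta_rot":[0,0,0],"fingers":1}
    - {"xyz":[0,0,0.3],"delta_rot":[0,0,0],"fingers":1}
    - {"xyz":[0,0,0.3],"delta_rot":[0,0,0],"fingers":1}
    - {"xyz":[0,0,0.3],"delta_rot":[0,0,0],"fingers":1}

```text
clock: 7.12
tcp_pos: [0.4649, -0.216, 0.1343]
orientation: [0.013, -3.137, -0.022]
contact_force: [-10.6, 5.2, 38.4]
grip_width: -0.0001
```

```bash
python3 - <<'E'
from h import *
import cv2
im=imaging.grab_frame('scene')
cv2.imwrite('pics/scene6.png',cv2.resize(im[100:220,140:300],None,fx=5,fy=5))
for c in ['scene']:
  for q in ['big_keeper','big_lever_tip','big_claw_bar']:
    print(q,[(round(d['conf'],2),[round(float(x),1) for x in d['position']]) for d in imaging.tip_of(c,q)[:3]])
o=r.get_obs();print(o['tcp_pos'],o['contact_force'])
print(proj('scene',(.444,-.218,.131)))
E
```

```text
big_keeper [(0.86, [192.7, 195.8])]
big_lever_tip [(0.64, [248.4, 154.8])]
big_claw_bar [(0.95, [188.8, 195.4])]
[ 0.4648632  -0.21600035  0.13426359] [-10.666275     4.44030858  37.54385613]
[247.99955136 155.04818089]
```

View pics/scene6.png

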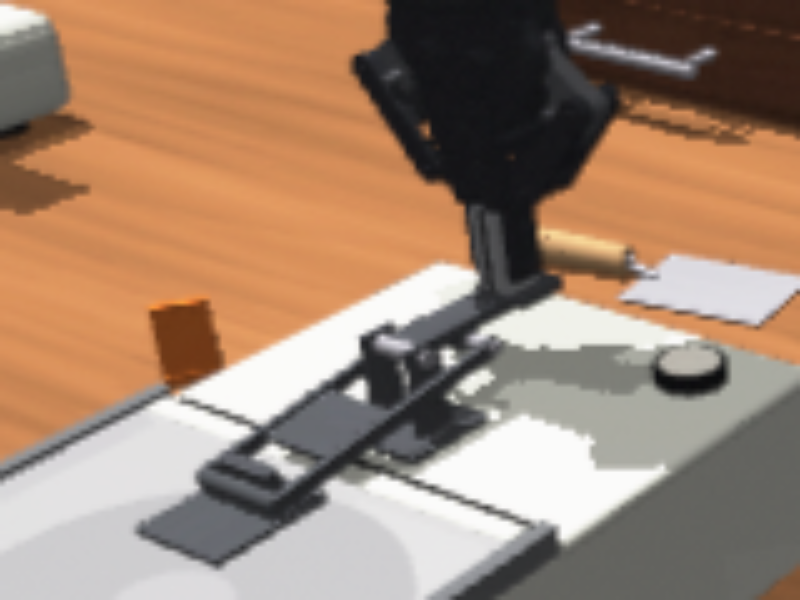

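The lever lies flat on its stop: its end is at (248,155), as predicted, and the reaction force is firm. I'll retract straight up.

>>> jog_arm:
  rows:
    - {"xyz":[0,0,-1],"delta_rot":[0,0,0],"fingers":1}
    - {"xyz":[0,0,-3],"delta_rot":[0,0,0],"fingers":1}
    - {"xyz":[0,0,-6],"delta_rot":[0,0,0],"fingers":1}
    - {"xyz":[0,0,-9],"delta_rot":[0,0,0],"fingers":1}
    - {"xyz":[0,0,-12],"delta_rot":[0,0,0],"fingers":1}

```text
clock: 7.73
tcp_pos: [0.4645, -0.2173, 0.2547]
orientation: [0.013, -3.135, -0.022]
contact_force: [1.3, -0.8, -0.3]
grip_width: 0.0001
```

>>> jog_arm:
  rows:
    - {"xyz":[0,0,0],"delta_rot":[0,0,0],"fingers":1}
    - {"xyz":[0,0,0],"delta_rot":[0,0,0],"fingers":1}
    - {"xyz":[0,0,0],"delta_rot":[0,0,0],"fingers":1}
    - {"xyz":[0,0,0],"delta_rot":[0,0,0],"fingers":1}
    - {"xyz":[0,0,0],"delta_rot":[0,0,0],"fingers":1}

```text
clock: 8.15
tcp_pos: [0.4636, -0.2169, 0.2532]
orientation: [0.013, -3.132, -0.023]
contact_force: [0.6, 0.0, 0.8]
grip_width: 0.0001
```

```bash
python3 - <<'E'
from h import *
import cv2
im=imaging.grab_frame('scene')
cv2.imwrite('pics/scene7.png',cv2.resize(im[80:260,120:420],None,fx=2.6,fy=2.6))
im=imaging.grab_frame('top'); D={}
for c in ['scene','top']:
  for q in ['big_keeper','big_lever_tip','big_claw_bar','small_claw_bar']:
    d=imaging.tip_of(c,q)[:1]
    if d: D[q,c]=d[0]['position']; print(c,q,round(d[0]['conf'],2),d[0]['position'])
for q in ['big_keeper','big_lever_tip','big_claw_bar','small_claw_bar']:
    if (q,'top') in D and (q,'scene') in D: print(q,tri([('scene',D[q,'scene']),('top',D[q,'top'])]))
o=r.get_obs();print(o['tcp_pos'],o['contact_force'],o['clock'])
E
```

```text
scene big_keeper 0.86 [187.7, 193.8]
scene big_lever_tip 0.75 [247.9, 153.7]
scene big_claw_bar 0.72 [188.4, 199.4]
scene small_claw_bar 0.7 [393.7, 199.3]
top big_keeper 0.79 [419.9, 171.7]
top big_lever_tip 0.56 [423.3, 247.4]
top small_claw_bar 0.52 [228.3, 188.0]
big_keeper (array([ 0.60796928, -0.2161588 ,  0.11537749]), [np.float64(0.004129789032633219), np.float64(0.004129789032633214)])
big_lever_tip (array([ 0.44557172, -0.21683665,  0.13504448]), [np.float64(0.00039591687078649007), np.float64(0.00039591687078645613)])
small_claw_bar (array([0.55771685, 0.17064878, 0.20415826]), [np.float64(0.00315348504532388), np.float64(0.0031534850453238798)])
[ 0.46445599 -0.21730663  0.25462802] [ 0.51631358 -0.78659044 -0.24497425] 8.65
```

View pics/scene7.png

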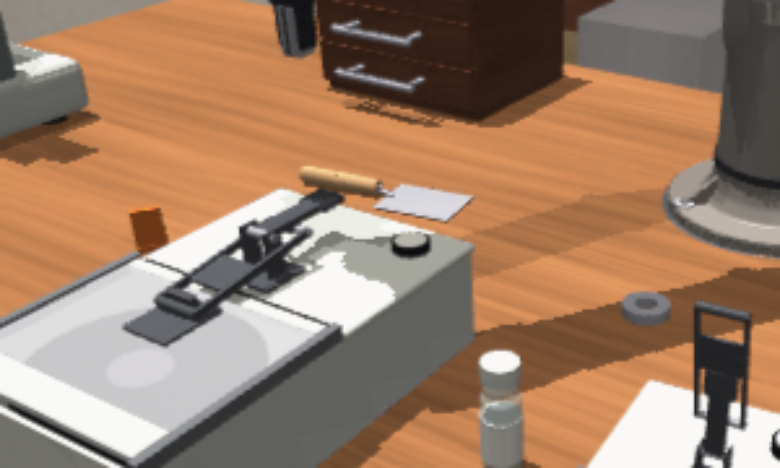

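The lever stayed flat after release and the small claw is untouched. One last check is the hatch draw, which I'll measure by matching the hatch plate before and after.

```bash
python3 - <<'E'
from h import *
import cv2
b=imaging.grab_frame('scene');a=cv2.imread('pics/scene0.png')
# hatch disc area beyond keeper
for (x0,y0,x1,y1) in [(150,203,185,235),(160,200,192,214),(130,225,170,240)]:
    t=cv2.resize(a[y0:y1,x0:x1],None,fx=8,fy=8,interpolation=2); B=cv2.resize(b[y0-10:y1+10,x0-10:x1+10],None,fx=8,fy=8,interpolation=2)
    m=cv2.matchTemplate(B,t,cv2.TM_CCOEFF_NORMED); _,v,_,l=cv2.minMaxLoc(m); print(v,(np.array(l)-80)/8)
for d in (.002,.004): print(d,proj('scene',(.63-d,-.216,.105))-proj('scene',(.63,-.216,.105)))
bar=[d['position'] for d in imaging.tip_of('scene','big_claw_bar')[:1]]
print(bar,[proj('scene',(.6145+k,-.216,.109)) for k in (.004,.006)], r.get_obs()['clock'])
E
```

```text
0.9919904470443726 [ 1.5 -1. ]
0.9562137722969055 [ 1.5   -0.875]
0.9909694194793701 [6.5 1. ]
0.002 [ 0.85742223 -0.47298597]
0.004 [ 1.71167868 -0.94422559]
[[187.7, 198.8]] [array([186.26286723, 199.30909881]), array([185.41728585, 199.77176845])] 8.75
```

The hatch shifted by (1.5, −0.95) px, which is about 3.7 mm drawn in. The bar is at keeper-point height behind the keeper, and nothing is touching the robot.

```bash
python3 -c "
from bench import r
print(r.hand_in())"
```

```text
the job is handed in; nothing more can be done
None
```

The large dry box is latched shut, and I handed the job in at about 8.8 s on the robot clock. With the fingers shut, I pushed the raised claw toward +x until it fell behind the keeper. I then swung the lever over and pressed it flat onto its stop, reaching about 38 N upward on the fingers. The arm is now about 12 cm clear of the box.

**Last checks before hand-in:**
- **Lever:** It stayed flat after I let go, with its end measured at (0.446, −0.217, 0.135) m. Its closed height is about 0.131 m.
- **Hatch:** Two image patches on the hatch moved by about (1.5, −0.9) px, which is about 3.5 mm drawn in. A third patch gave an implausible shift of (6.5, 1.0) px, and I ignored it.
- **Hook bar:** In the scene picture it sits down behind the keeper, within 1.5 to 2.5 px of where it should be. The top camera did not report it at the end, so this rests on one view.
- **Keeper:** The two cameras' final readings for the keeper point disagreed by about 4 mm each, so I relied on the patch matching instead.
- **Small box's latch:** Its claw bar reads within about 3 mm of its start, which is measurement noise.

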